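# Knock the blue specimen mould's pin home with the mallet

## Robot

A 6-joint arm with a two-finger parallel gripper is mounted at the origin on the work surface. World frame = base frame: x ahead of the robot, y to its left, z up, the work surface at z = 0. Lengths are in m, angles in rad, forces in N, time in s.
With the tool pointing down it reaches from about 0.3 to 0.95 m from the base axis. Payload 3.1 kg.
Tool frame: the origin (TCP) lies on the centre line of the jaws, within the pads' length; the fingertips stand 22 mm ahead of it and the grasp point (between the pads) lies 3 mm ahead of it; z points along the fingers, y is the direction in which the jaws open and shut (so a half turn about z gives the same grasp; the last joint's range is limited). The gripper opens to 85 mm and grips with 20 to 120 N. Pads are 22 mm wide; open, the fingers measure 114 mm over their backs; the gripper's body (76 mm by 85 mm) begins 54 mm behind the grasp point. The pads swing forward as they close: fully open they stand 13 mm farther back than shut.
Start: joints at [-1.316, 0.308, 1.634, -0, 1.2, -0.07], TCP at [0.199, -0.592, 0.253] pointing down, gripper open.
Joint ranges: [-3.06, 3.06], [-0.79, 1.96], [0.05, 2.63], [-1.19, 4.34], [0.05, 2.64], [-2.94, 2.94]. Speed limits (rad/s): [2.79, 2.79, 3.14, 3.14, 3.14, 3.14].

## Interface

Orientations are given as a rotation vector (axis times angle).
In Python, from cell import env gives the robot as it stands.
- The arm moves only by the tool carry_out, never from a script. Its argument "plan" is a list of rows, each a list of 3 entries, a list of its own where there are three numbers: the opening, from 0 (shut) to 1 (fully open), then the shift along the tool's x, y, z in cm, then the turn, a rotation vector about the tool's x, y, z in rad. A call has 1 to 20 rows; each row is the pose to reach, as a shift and turn from the pose commanded when the call began, along the tool's axes at that moment; what a row does not reach only later rows make up. A row lasts 1/12 s, in which the tool goes at most 41.7 mm and 7.16 degrees, less where a joint would pass 70% of its speed; a pose out of reach is approached as far as the arm can. A call with a gripper value outside its range is refused whole. The fingers move at their own pace and stop on an object; "squeeze" is the grip in N (left out, the last holds). Time passes only in rows, so rows that repeat a pose let the fingers close. It gives the time, the measured TCP pose, the force and the opening at its end, in the units of the state.
- env.get_state(): the state, without advancing time (a new reading comes with each control period).
- env.capture(name): name is "scene" or "top" or "wrist"; returns a dict with "img" (400x640x3 uint8, red, green, blue), "fx", "fy", "cx", "cy" (pixels), "rvec" (rotation vector, rad) and "tvec" (3), from world to camera coordinates, as OpenCV has them. Camera axes: x right, y down, z forward; pixel columns grow to the right and rows downward; lengths in m; the calibration is good to about 2 mm. A picture is of the moment at which its call begins. There is no depth.
- env.close_job(): hands the job in, once; it reports no verdict.
The state is a dict: "t": time; "joint_positions": joint angles; "dq": joint speeds; "joint_torque": joint torques, N m; "tool_pos": TCP position; "orientation": TCP orientation; "ft_force": force on the tool from outside, world axes, zero at the start; "ft_torque": the same for the moment, N m; "opening": finger opening in m.
Only numpy, scipy, OpenCV 4.12 (cv2) and the standard library are available. Lean on these libraries where they do the work, as an engineer would, in place of code of your own. Each camera call takes 0.05 s, during which the arm holds its last target. There are 200 camera calls.

## Task

Pick up the mallet and, with its head, knock the sprung knock-out pin with the blue head straight down with a brisk blow or two (a slow push will not do) until the blue head sits down on its steel collar. Then stand the mallet back on the bench on its head, as it stood, and let go. Never touch the pins with the gripper, do not drive the red pin, and do not shove the red can or the white crucible about.

Things in the scene. Friction and masses are not known exactly. Their poses are not given: they have to be found in the camera images.
- mallet_center (a point): Centre of the mallet's head. The mallet (0.4 kg) stands on its head: steel with yellow faces, upright, 44 mm across, 72 mm tall (faces 36 mm from this point along z). A level wooden handle leaves it along the mallet's -x at this height, 20 mm wide (y), 24 tall (z), from 20 to 135 mm off the axis; grip it from above, say 60 mm off. Starts pointing to the robot within 0.5 rad. Balance 12 mm off.
- blue_top (a point): Centre of the blue pin head's top face, to be struck; moves with the pin; z up. A disc 30 mm across, 10 thick, on a 14 mm stem with a white band, in a steel collar (36 mm across, top 78 mm above the bench) on a dark steel mould (84 x 74 mm, top at 70) on a pale brick (110 x 90 mm, top at 40), all fixed. Top face 108 mm above the bench when raised, 88 when home, the disc then on the collar.
- blue_pin (a joint): How far the blue pin is driven down, in m: 0 is raised, 0.020 is home against a hard stop. It resists with about 5 N of friction plus a spring that grows to 2 N, and stays where it is left.
- red_pin (a joint): How far the pin with the red head is driven down, in m. It stands in a second mould, alike but for the red head, 0.15 to 0.30 m to one side of the blue one (either side). Leave it up.
- can_center (a point): Centre of a plain red spray can, 54 mm across and 150 mm tall, standing loose on the bench. Bystander.
- crucible_center (a point): Centre of a white ceramic crucible, an open cup 64 mm across and 70 mm tall, standing loose on the bench. Bystander.

How it is judged:
On the way, in this order (a step that is already met when the one before it is completed fails the run):
1. the mallet is lifted clear of the bench (height (world z) of mallet_center above 0.07 m), for 0.2 s.
2. the mallet strikes the blue pin: it touches the pin while the pin goes down faster than 40 mm/s (velocity of joint blue_pin above 0.04 m/s and contact force between mallet and blue_pin above 1 N).
At the end, for the whole second after the job is handed in: The blue pin is driven down at least 16 of its 20 mm and the red one less than 5 mm; the mallet stands upright (within 0.15 rad) on its head on the bench, its centre 28 to 46 mm above the bench, released and at rest (value of joint blue_pin above 0.016 m and value of joint red_pin below 0.005 m and angle between mallet_center's own z axis and vertical below 0.15 rad and height (world z) of mallet_center between 0.028 and 0.046 m and linear speed of mallet below 0.02 m/s); the robot touches nothing.
It fails at once if the gripper or arm touches the blue pin (over 1 N) (contact force between any of the fingers, the arm and blue_pin above 1 N).
It fails at once if the gripper or arm touches the red pin (over 1 N) (contact force between any of the fingers, the arm and red_pin above 1 N).
It fails at once if the red pin is driven down 5 mm or more (value of joint red_pin above 0.005 m).
It fails at once if the can is moved more than 30 mm (distance of can_center from where it was at the start of the episode above 0.03 m).
It fails at once if the crucible is moved more than 30 mm (distance of crucible_center from where it was at the start of the episode above 0.03 m).
It also fails if it takes over 58 s, if anything falls off the work surface, if the arm or the gripper's body presses on something with over 40 N, if the wrist force passes 120 N, or if a joint passes its speed limit or range.

## Working session

There is one attempt and no reset: what is moved stays moved. The work goes in short steps, Python scripts to look and compute and a tool call to move; the robot and the scene stay as the last step left them, time stands still between calls to the robot, and variables do not carry over. Pictures are saved under pics/ and viewed, about 8 in all and at most 12, crops included, and the job is handed in when it is done.

Besides the shell and the picture viewer there is one more tool, called after "Call:" as name([rows], argument=value, ...), one row to a line, values as JSON. carry_out: Moves the arm, as the interface text tells. Its arguments: {"type":"object","properties":{"plan":{"type":"array"},"squeeze":{"type":"number"}},"required":["plan"]}

```bash
mkdir -p pics; ls
cat > h.py <<'E'
import numpy as np, cv2
from cell import env
from scipy.spatial.transform import Rotation as R
def ray(c,u,v):
    M=cv2.Rodrigues(np.array(c["rvec"],float))[0]; t=np.array(c["tvec"],float)
    d=M.T@np.array([(u-c["cx"])/c["fx"],(v-c["cy"])/c["fy"],1]); return -M.T@t,d
def onz(c,u,v,z):
    o,d=ray(c,u,v); return o+d*(z-o[2])/d[2]
def proj(c,p):
    K=np.array([[c["fx"],0,c["cx"]],[0,c["fy"],c["cy"]],[0,0,1]])
    return cv2.projectPoints(np.array([p],float),np.array(c["rvec"],float),np.array(c["tvec"],float),K,None)[0].ravel()
def save(n,im): cv2.imwrite(f"pics/{n}.png",im[:,:,::-1])
def blobs(im,lo,hi,amin=30):
    h=cv2.cvtColor(im,cv2.COLOR_RGB2HSV); m=cv2.inRange(h,lo,hi)
    n,_,s,c=cv2.connectedComponentsWithStats(m)
    return [(c[i].round(1).tolist(),s[i].tolist()) for i in range(1,n) if s[i][4]>=amin]
def totool(dw): # world shift -> tool cm
    return (R.from_rotvec(env.get_state()["orientation"]).inv().apply(dw)*100).round(2)
E
python3 - <<'E'
from h import *
s=env.get_state(); print({k:np.round(v,3).tolist() for k,v in s.items()})
for n in ("top","scene"):
    c=env.capture(n); im=c["img"]; save(n+"0",im); print(n,{k:c[k] for k in c if k!="img"})
    for nm,lo,hi in (("blue",(100,120,60),(130,255,255)),("yel",(20,120,80),(35,255,255)),("red",(0,150,60),(8,255,255))): print(nm,blobs(im,lo,hi))
E
```

```text
pics
{'t': 0.0, 'joint_positions': [-1.316, 0.309, 1.635, 0.0, 1.2, -0.07], 'dq': [-0.0, 0.001, -0.001, -0.001, -0.001, -0.0], 'joint_torque': [-0.0, -41.526, -27.666, -0.0, 0.01, 0.0], 'tool_pos': [0.199, -0.592, 0.252], 'orientation': [-3.098, -0.508, 0.0], 'ft_force': [0.168, -0.08, 0.599], 'ft_torque': [-0.05, 0.017, -0.011], 'opening': 0.085}
top {'fx': 389.7253115843246, 'fy': 389.7253115843246, 'cx': 318.21949642850126, 'cy': 200.5095118060436, 'rvec': array([ 2.21472304, -1.95240459,  0.24479505]), 'tvec': array([-0.04487258,  0.60922662,  0.81227351])}
blue [([359.0, 197.2], [353, 191, 13, 13, 139])]
yel [([441.7, 249.4], [432, 240, 20, 20, 321])]
red [([253.6, 204.7], [247, 199, 14, 13, 136])]
scene {'fx': 366.78463172666756, 'fy': 366.78463172666756, 'cx': 317.45740583777854, 'cy': 202.14358332414244, 'rvec': array([ 0.85251952,  2.45976108, -1.17337459]), 'tvec': array([ 0.43539259, -0.12135564,  1.23536111])}
blue [([21.6, 83.2], [0, 0, 59, 162, 6697]), ([236.4, 65.4], [163, 0, 147, 113, 7439]), ([325.7, 18.1], [302, 0, 47, 42, 1664]), ([327.2, 64.6], [319, 56, 25, 17, 230]), ([282.9, 207.4], [278, 203, 11, 10, 87])]
yel [([270.2, 172.0], [263, 167, 15, 11, 132]), ([271.9, 191.0], [265, 187, 14, 7, 41])]
red [([514.2, 119.1], [510, 115, 10, 9, 47]), ([221.0, 176.8], [208, 155, 24, 45, 505]), ([359.9, 251.8], [354, 246, 13, 12, 109])]
```

View pics/top0.png

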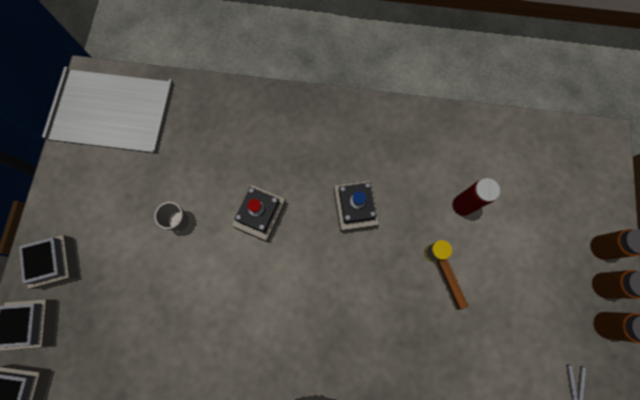

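View pics/scene0.png

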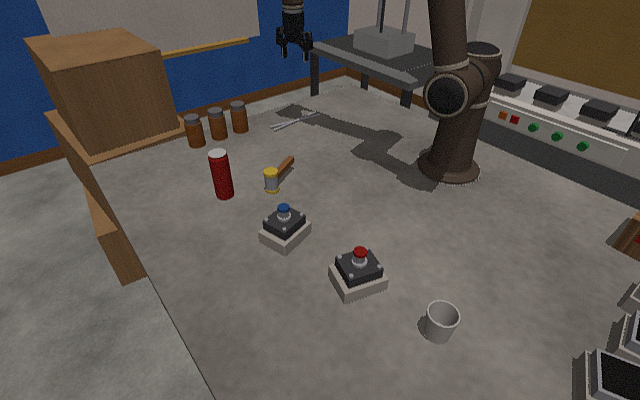

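Run:
```python
from h import *
c=env.capture("top"); im=c["img"]
print("cam",ray(c,0,0)[0])
print("blue",onz(c,359,197.2,.108),"red",onz(c,253.6,204.7,.108),"mallet",onz(c,441.7,249.4,.072))
h=cv2.cvtColor(im,cv2.COLOR_RGB2HSV)
# handle: brownish hue near mallet
m=onz(c,441.7,249.4,.072)
for a in np.arange(-.6,.61,.2):
    p=m-np.array([np.cos(m_:=np.arctan2(m[1],m[0])+a),np.sin(m_),0])*.08; p[2]=.048
    u,v=proj(c,p); print(round(a,1),u.round(),v.round(),h[int(v),int(u)])
cs=env.capture("scene")
print("blue sc",onz(cs,282.9,207.4,.105),"red",onz(cs,359.9,251.8,.105),"mal",onz(cs,270.2,172,.072),"can",onz(cs,221,176.8,.075))
```

```text
cam [0.3972576  0.00963456 0.93544239]
blue [ 0.6205059  -0.05679183  0.108     ] red [0.57471077 0.16959191 0.108     ] mallet [ 0.53438186 -0.25363517  0.072     ]
-0.6 407.0 265.0 [18 32 96]
-0.4 411.0 271.0 [20 31 99]
-0.2 416.0 276.0 [ 20  31 100]
0.0 421.0 281.0 [21 34 98]
0.2 428.0 284.0 [16 30 92]
0.4 435.0 286.0 [18 33 99]
0.6 442.0 287.0 [ 18  31 100]
blue sc [ 0.62243959 -0.05166714  0.105     ] red [0.57635286 0.17334557 0.105     ] mal [ 0.53953044 -0.24372261  0.072     ] can [ 0.6660328  -0.30623496  0.075     ]
```

The top view shows the mallet at (442,249) with its handle running to (461,304), the blue pin at (359,197), red at (254,205), the can at about (475,197) and the crucible at (170,215). The scene view agrees: the blue pin is at (283,207), red at (360,252), and the mallet sits between the can and the robot.

Run:
```python
from h import *
im=cv2.imread("pics/top0.png")[:,:,::-1]; c=env.capture("top")
h=cv2.cvtColor(np.ascontiguousarray(im),cv2.COLOR_RGB2HSV); m=cv2.inRange(h,(5,110,50),(19,255,255)); m[:, :425]=0; m[:,480:]=0; m[:245]=0; m[320:]=0
v,u=np.nonzero(m); P=np.array([onz(c,a,b,.048)[:2] for a,b in zip(u,v)]); mu=P.mean(0)
d=np.linalg.svd(P-mu)[2][0]; d*=np.sign(d[0]); yaw=np.arctan2(d[1],d[0]); print(len(u),"mean",mu,"dir",d,yaw, "ext",((P-mu)@d).min(),((P-mu)@d).max())
mal=onz(c,441.7,249.4,.072)[:2]; print("perp offset of head", np.cross(d,mal-mu), "along",(mal-mu)@d)
Rc=R.from_rotvec(env.get_state()["orientation"]); print(Rc.as_matrix().round(3))
for k in (0,np.pi):
    # tool x along mallet dir, z down
    x=np.array([np.cos(yaw+k),np.sin(yaw+k),0]); z=np.array([0,0,-1.]); Rt=R.from_matrix(np.stack([x,np.cross(z,x),z],1)); print((Rc.inv()*Rt).as_rotvec())
g=np.r_[mal-.06*d,.165]; print("grasp",g,totool(g-env.get_state()["tool_pos"]))
w=env.capture("wrist"); print(totool(ray(w,0,0)[0]-env.get_state()["tool_pos"]))
```

```text
449 mean [ 0.46474656 -0.28983771] dir [0.8813863  0.47239622] 0.4920075013088529 ext -0.05514874733136023 0.05803105641530237
perp offset of head -0.000987029885369091 along 0.07847755041833258
[[ 0.948  0.319 -0.   ]
 [ 0.319 -0.948  0.001]
 [ 0.    -0.001 -1.   ]]
[-1.07597557e-03 -1.57725108e-04 -1.67216908e-01]
[-2.35114960e-04  1.60391682e-03  2.97437531e+00]
grasp [ 0.48149869 -0.28197894  0.165     ] [ 36.64 -20.37   8.79]
[  7.71   0.1  -12.15]<stdin>:6: DeprecationWarning: Arrays of 2-dimensional vectors are deprecated. Use arrays of 3-dimensional vectors instead. (deprecated in NumPy 2.0)
```

Call:
carry_out([
  [1,[9,-5,0],[0,0,-0.05]],
  [1,[18,-10,0],[0,0,-0.1]],
  [1,[27,-15,3],[0,0,-0.167]],
  [1,[36.6,-20.4,6],[0,0,-0.167]],
  [1,[36.6,-20.4,6],[0,0,-0.167]],
  [1,[36.6,-20.4,6],[0,0,-0.167]],
  [1,[36.6,-20.4,6],[0,0,-0.167]],
  [1,[36.6,-20.4,6],[0,0,-0.167]],
  [1,[36.6,-20.4,6],[0,0,-0.167]],
  [1,[36.6,-20.4,6],[0,0,-0.167]],
  [1,[36.6,-20.4,6],[0,0,-0.167]],
  [1,[36.6,-20.4,6],[0,0,-0.167]],
  [1,[36.6,-20.4,6],[0,0,-0.167]],
  [1,[36.6,-20.4,6],[0,0,-0.167]],
])

```text
t: 1.47
tool_pos: [0.4806, -0.2833, 0.1936]
orientation: [3.047, 0.763, -0.001]
ft_force: [0.8, -0.3, 1.1]
opening: 0.0852
```

Run:
```python
from h import *
s=env.get_state(); print(s["t"],s["tool_pos"],s["dq"].round(3) if hasattr(s["dq"],"round") else s["dq"])
c=env.capture("wrist"); im=c["img"]; save("w1",im)
h=cv2.cvtColor(im,cv2.COLOR_RGB2HSV)
yb=[b for b in blobs(im,(20,120,80),(35,255,255))]; print("yel",yb)
u,v=max(yb,key=lambda b:b[1][4])[0]; mal=onz(c,u,v,.072)
m=cv2.inRange(h,(5,110,40),(19,255,255)); n,l,st,_=cv2.connectedComponentsWithStats(m); i=1+st[1:,4].argmax(); v,u=np.nonzero(l==i)
P=np.array([onz(c,a,b,.048)[:2] for a,b in zip(u[::5],v[::5])]); mu=P.mean(0); d=np.linalg.svd(P-mu,full_matrices=False)[2][0]; d*=np.sign(d[0])
print("mal",mal,"mu",mu,"yaw",np.arctan2(d[1],d[0]),"ext",((P-mu)@d).min(),((P-mu)@d).max(),"along",(mal[:2]-mu)@d)
x=R.from_rotvec(s["orientation"]).as_matrix(); print("toolx yaw",np.arctan2(x[1,0],x[0,0]),"tool err to 60mm grasp (cm)",totool(np.r_[mal[:2]-.06*d,.036+.003]-s["tool_pos"]))
```

```text
1.4667 [ 0.4806102  -0.28334605  0.19359639] [-0.018 -0.002 -0.001  0.005 -0.001  0.004]
yel [([321.4, 130.5], [296, 104, 52, 54, 2195])]
mal [ 0.53704845 -0.25551304  0.072     ] mu [ 0.51043229 -0.63476145] yaw 1.2820840088188237 ext -0.09452248520069977 0.060355058119762585 along 0.37112990944202656
toolx yaw 0.49102330172165093 tool err to 60mm grasp (cm) [ 2.08  4.46 15.46]
```

View pics/w1.png

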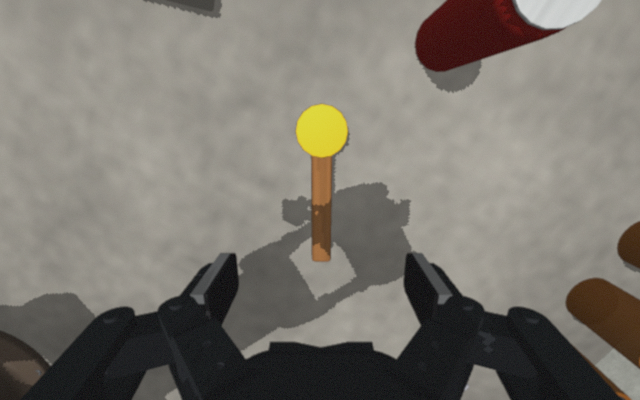

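The wrist view shows the mallet head at (321,131) and the handle running straight down to (321,262), so the tool is aligned with it. I need small corrections of +0.3 and +0.2 cm, then down 15.4.

Call:
carry_out([
  [1,[0.3,0.2,4],[0,0,0]],
  [1,[0.3,0.2,8],[0,0,0]],
  [1,[0.3,0.2,11],[0,0,0]],
  [1,[0.3,0.2,13.5],[0,0,0]],
  [1,[0.3,0.2,15.4],[0,0,0]],
  [1,[0.3,0.2,15.4],[0,0,0]],
  [1,[0.3,0.2,15.4],[0,0,0]],
  [0,[0.3,0.2,15.4],[0,0,0]],
  [0,[0.3,0.2,15.4],[0,0,0]],
  [0,[0.3,0.2,15.4],[0,0,0]],
  [0,[0.3,0.2,15.4],[0,0,0]],
  [0,[0.3,0.2,15.4],[0,0,0]],
  [0,[0.3,0.2,15.4],[0,0,0]],
  [0,[0.3,0.2,15.4],[0,0,0]],
  [0,[0.3,0.2,15.4],[0,0,0]],
  [0,[0.3,0.2,15.4],[0,0,0]],
  [0,[0.3,0.2,15.4],[0,0,0]],
], squeeze=110)

```text
t: 2.93
tool_pos: [0.4852, -0.2826, 0.0404]
orientation: [3.047, 0.765, 0.001]
ft_force: [-1.8, 0.8, 5.9]
opening: 0.0182
```

Call:
carry_out([
  [0,[0,0,-2],[0,0,0]],
  [0,[0,0,-5],[0,0,0]],
  [0,[0,0,-8.5],[0,0,0]],
  [0,[0,0,-12],[0,0,0]],
  [0,[0,0,-15],[0,0,0]],
  [0,[0,0,-17],[0,0,0]],
  [0,[0,0,-17],[0,0,0]],
  [0,[0,0,-17],[0,0,0]],
  [0,[0,0,-17],[0,0,0]],
])

```text
t: 3.68
tool_pos: [0.483, -0.2813, 0.2066]
orientation: [-3.043, -0.764, 0.006]
ft_force: [-0.2, 0.3, -4.7]
opening: 0.0182
```

Run:
```python
from h import *
s=env.get_state(); print(s["t"],s["tool_pos"],s["opening"])
c=env.capture("wrist"); im=c["img"]; save("w2",im)
print("yel",blobs(im,(20,120,80),(35,255,255)),"blue",blobs(im,(100,120,60),(130,255,255)))
b=np.array([.621,-.055,.108]); x=R.from_rotvec(s["orientation"]).as_matrix()[:,0]
print("toolx",x,"shift to put head over blue",totool(b-(s["tool_pos"]+.06*x)))
print("mallet at expected z", *[onz(c,*bb[0],s["tool_pos"][2]-.003+.036) for bb in blobs(im,(20,120,80),(35,255,255),800)])
```

```text
3.6833 [ 0.48298732 -0.28130913  0.20664871] 0.01824577008281298
yel [([319.5, 170.0], [253, 104, 134, 133, 13890])] blue []
toolx [ 0.88133144  0.47249156 -0.00257034] shift to put head over blue [ 16.89 -13.37   9.87]
mallet at expected z [ 0.53627906 -0.25400689  0.23964871]
```

View pics/w2.png

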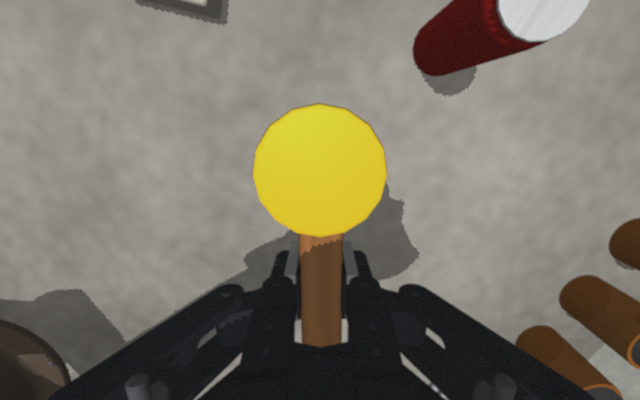

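The mallet is held cleanly, head at (320,170), about 60 mm ahead of the jaws. I'll move short of the blue pin to get a wrist view of it.

Call:
carry_out([
  [0,[1.5,-2.5,0],[0,0,0]],
  [0,[4,-5.5,0],[0,0,0]],
  [0,[6,-8.5,0],[0,0,0]],
  [0,[8,-11.5,0],[0,0,0]],
  [0,[9,-13.4,0],[0,0,0]],
  [0,[9,-13.4,0],[0,0,0]],
  [0,[9,-13.4,0],[0,0,0]],
  [0,[9,-13.4,0],[0,0,0]],
])

```text
t: 4.4
tool_pos: [0.4998, -0.1219, 0.2075]
orientation: [-3.046, -0.765, 0.005]
ft_force: [0.7, -0.1, -4.4]
opening: 0.0184
```

Run:
```python
from h import *
s=env.get_state(); print(s["t"],s["tool_pos"],s["opening"])
c=env.capture("wrist"); im=c["img"]; save("w3",im)
Y=blobs(im,(20,120,80),(35,255,255),800); B=blobs(im,(100,120,40),(130,255,255)); print(Y,B)
b=onz(c,*max(B,key=lambda q:q[1][4])[0],.108); m=onz(c,*Y[0][0],s["tool_pos"][2]+.033); print("blue",b,"mal",m)
d=b-m; d[2]=0; print("shift",totool(d))
t=env.capture("top"); q=blobs(t["img"],(100,120,60),(130,255,255)); y=blobs(t["img"],(20,120,80),(35,255,255)); print("top",q,y)
if y: print(onz(t,*y[0][0],s["tool_pos"][2]+.033))
```

```text
4.4 [ 0.499817   -0.12187566  0.20748115] 0.018378404769009517
[([319.5, 170.0], [253, 104, 134, 133, 13877])] [([321.0, 19.4], [300, 0, 43, 43, 1534])]
blue [ 0.62110097 -0.05833602  0.108     ] mal [ 0.55303626 -0.09442514  0.24048115]
shift [ 7.7   0.03 -0.02]
top [([359.0, 197.3], [353, 191, 13, 14, 141])] [([378.5, 218.7], [371, 208, 15, 23, 252])]
[ 0.5490629  -0.08536711  0.24048115]
```

View pics/w3.png

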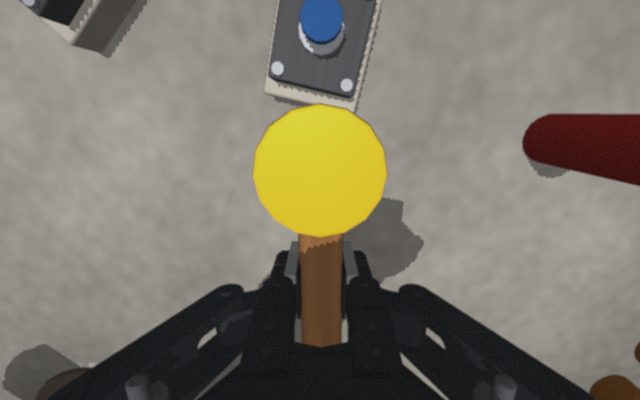

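Blue is dead ahead of the mallet, at (321,19). I need a 7.7 cm shift; contact comes about 5.9 cm below the present height and home about 7.9 cm. I'll position first, then strike.

Call:
carry_out([
  [0,[2,0,0],[0,0,0]],
  [0,[5,0,0],[0,0,0]],
  [0,[7,0,0],[0,0,0]],
  [0,[7.7,0,0],[0,0,0]],
  [0,[7.7,0,0],[0,0,0]],
  [0,[7.7,0,1.5],[0,0,0]],
  [0,[7.7,0,1.5],[0,0,0]],
  [0,[7.7,0,1.5],[0,0,0]],
  [0,[7.7,0,1.5],[0,0,0]],
])

```text
t: 5.25
tool_pos: [0.5678, -0.0863, 0.1941]
orientation: [-3.047, -0.763, 0.002]
ft_force: [-0.1, -1.1, -4.1]
opening: 0.0184
```

Run:
```python
from h import *
s=env.get_state(); print(s["t"],s["tool_pos"],s["ft_force"],s["opening"])
c=env.capture("wrist"); Y=blobs(c["img"],(20,120,80),(35,255,255),800); m=onz(c,*Y[0][0],s["tool_pos"][2]+.033); print(m,"rem",totool(np.array([.621,-.0578,m[2]])-m))
c=env.capture("scene"); save("s2",cv2.resize(c["img"][140:280,200:400],(800,560)))
```

```text
5.25 [ 0.56776661 -0.08627016  0.19410187] [-0.1273777  -1.10760174 -4.05969646] 0.018418654902541978
[ 0.62100976 -0.05889844  0.22710187] rem [ 0.05 -0.1  -0.  ]
```

View pics/s2.png

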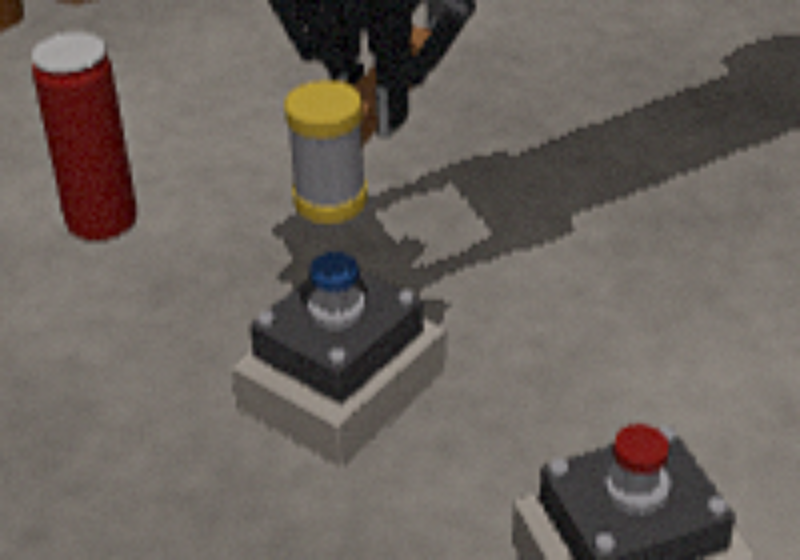

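The mallet hangs level, right above the blue pin ((330,205) over (333,265) in this crop), and the pin is still raised. Striking now: contact at about 4.6 cm, home at about 6.6 cm.

Call:
carry_out([
  [0,[0,0,1.5],[0,0,0]],
  [0,[0,0,4.2],[0,0,0]],
  [0,[0,0,6.8],[0,0,0]],
  [0,[0,0,6.8],[0,0,0]],
  [0,[0,0,4],[0,0,0]],
  [0,[0,0,1],[0,0,0]],
  [0,[0,0,0],[0,0,0]],
  [0,[0,0,0],[0,0,0]],
  [0,[0,0,0],[0,0,0]],
])

```text
t: 6.1
tool_pos: [0.5692, -0.0858, 0.1952]
orientation: [3.046, 0.764, 0.003]
ft_force: [0.4, -0.0, -5.0]
opening: 0.0185
```

Run:
```python
from h import *
s=env.get_state(); print(s["t"],s["tool_pos"],s["ft_force"],s["opening"])
c=env.capture("scene"); save("s3",cv2.resize(c["img"][140:280,200:400],(800,560)))
print(blobs(c["img"],(100,120,60),(130,255,255)),proj(c,[.621,-.058,.108]),proj(c,[.621,-.058,.088]))
c=env.capture("wrist"); Y=blobs(c["img"],(20,120,80),(35,255,255),800); print(Y)
```

```text
6.1 [ 0.56917881 -0.08575373  0.19517876] [ 0.37183    -0.03715544 -5.0312642 ] 0.018525190091969262
[([21.6, 83.2], [0, 0, 59, 162, 6693]), ([276.7, 3.9], [257, 0, 48, 18, 348]), ([316.5, 10.0], [302, 1, 31, 20, 272]), ([334.3, 27.2], [317, 10, 32, 31, 580]), ([218.4, 73.9], [163, 36, 111, 77, 5253]), ([327.1, 64.6], [319, 56, 25, 17, 228]), ([306.6, 67.7], [304, 58, 6, 19, 98]), ([283.8, 213.3], [278, 209, 12, 9, 71])] [281.86939288 204.93670032] [282.33656651 211.13280219]
[([321.3, 178.1], [252, 103, 140, 145, 14978])]
```

View pics/s3.png

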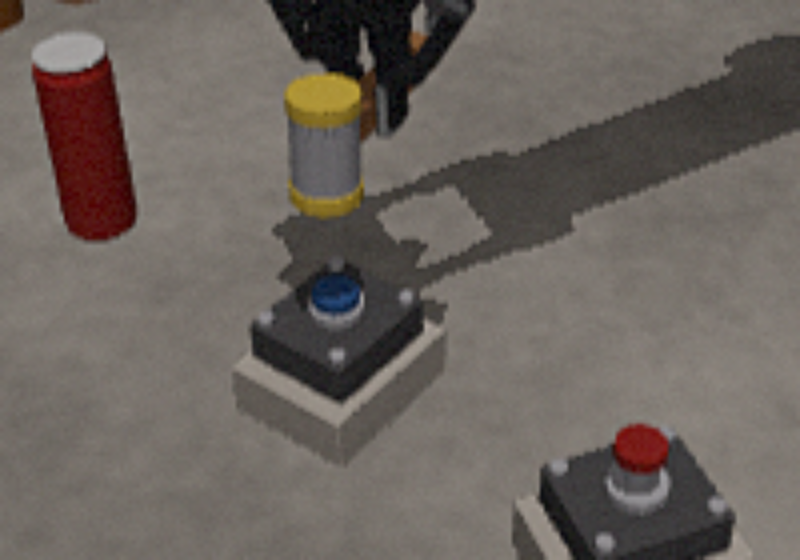

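The pin now sits on its collar: its centroid moved from 207.4 to 213.3 px, about 19 mm, so it is home. The mallet pitched slightly in the grip during the blow (its wrist-view blob grew). I'll measure that tilt before placing.

Run:
```python
from h import *
s=env.get_state(); c=env.capture("wrist"); Rt=R.from_rotvec(s["orientation"]); T=np.array(s["tool_pos"])
def P(a,x,z,y=0): # x ahead of grip, z up in mallet frame, pitched up by a
    q=np.array([x*np.cos(a)-z*np.sin(a), y, .003-(x*np.sin(a)+z*np.cos(a))]); return proj(c,T+Rt.apply(q))
print("before: near row 237, width 134; now near 248, width 140; centre row of widest?")
im=cv2.inRange(cv2.cvtColor(c["img"],cv2.COLOR_RGB2HSV),(20,120,80),(35,255,255)); w=(im>0).sum(1); print("widest",w.max(),np.where(w>=w.max()-1)[0][[0,-1]])
for a in (0,.05,.1,.15,.2):
    print(a,"near",P(a,.038,.036)[1].round(1),"far top",P(a,.082,.036)[1].round(1),"far side",P(a,.082,.024)[1].round(1),"width",(P(a,.06,.036,.022)-P(a,.06,.036,-.022))[0].round(1),"ctr",P(a,.06,.036)[1].round(1))
```

```text
before: near row 237, width 134; now near 248, width 140; centre row of widest?
widest 140 [179 187]
0 near 233.7 far top 94.5 far side 96.7 width 140.1 ctr 169.2
0.05 near 241.1 far top 100.9 far side 100.4 width 143.7 ctr 177.1
0.1 near 248.8 far top 108.6 far side 105.0 width 147.3 ctr 185.8
0.15 near 256.7 far top 117.7 far side 110.8 width 150.8 ctr 195.2
0.2 near 264.9 far top 128.4 far side 117.6 width 154.2 ctr 205.5
```

Tilt is about 0.08 rad, head up. I'll pitch the tool by −0.08 about its y and go back over the mallet's starting spot.

Call:
carry_out([
  [0,[-2,1.5,0],[0,0,0]],
  [0,[-5,4,0],[0,-0.03,0]],
  [0,[-8,6.5,0],[0,-0.06,0]],
  [0,[-11,9,0],[0,-0.08,0]],
  [0,[-14,11.3,2],[0,-0.08,0]],
  [0,[-16.2,13,4],[0,-0.08,0]],
  [0,[-16.7,13.4,6],[0,-0.08,0]],
  [0,[-16.7,13.4,8],[0,-0.08,0]],
  [0,[-16.7,13.4,9],[0,-0.08,0]],
  [0,[-16.7,13.4,9],[0,-0.08,0]],
  [0,[-16.7,13.4,9],[0,-0.08,0]],
])

```text
t: 7.17
tool_pos: [0.4841, -0.2817, 0.103]
orientation: [3.028, 0.761, -0.124]
ft_force: [-0.1, 0.7, -4.8]
opening: 0.0184
```

Run:
```python
from h import *
s=env.get_state(); Rt=R.from_rotvec(s["orientation"]); T=np.array(s["tool_pos"]); print(s["t"],T,Rt.as_matrix().round(3).tolist())
c=env.capture("wrist"); im=cv2.inRange(cv2.cvtColor(c["img"],cv2.COLOR_RGB2HSV),(20,120,80),(35,255,255)); w=(im>0).sum(1); print("widest",w.max(),np.where(w>=w.max()-1)[0][[0,-1]],np.where(w>5)[0][[0,-1]])
t=env.capture("scene"); save("s4",cv2.resize(t["img"][110:250,180:380],(800,560)))
```

```text
7.1667 [ 0.4840633  -0.28167383  0.10300003] [[0.878, 0.473, -0.073], [0.471, -0.881, -0.036], [-0.081, -0.003, -0.997]]
widest 140 [180 187] [104 247]
```

View pics/s4.png

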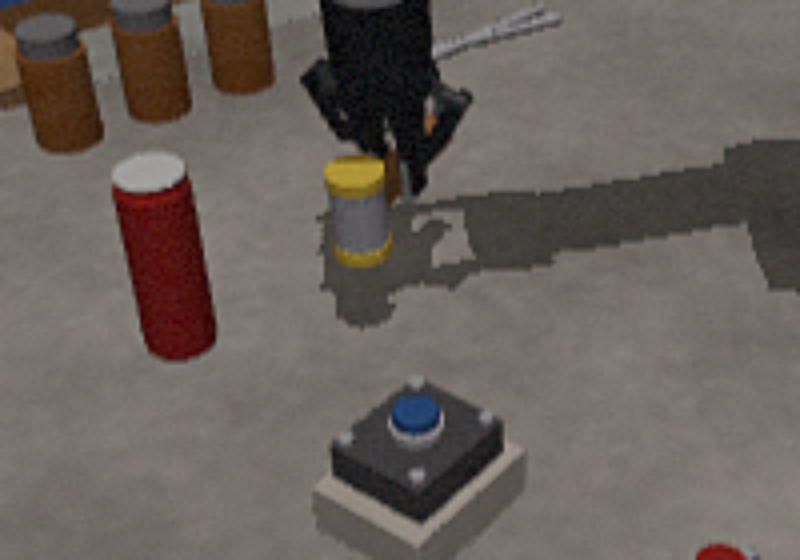

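Mallet is upright above its old spot; lowering it.

Call:
carry_out([
  [0,[0.2,0,2.5],[0,0,0]],
  [0,[0.4,0,4.5],[0,0,0]],
  [0,[0.5,0,5.4],[0,0,0]],
  [0,[0.5,0,5.8],[0,0,0]],
  [0,[0.5,0,6.1],[0,0,0]],
  [0,[0.5,0,6.1],[0,0,0]],
  [0,[0.5,0,6.1],[0,0,0]],
  [0,[0.5,0,6.1],[0,0,0]],
])

```text
t: 7.93
tool_pos: [0.4859, -0.2831, 0.0443]
orientation: [3.024, 0.759, -0.118]
ft_force: [0.8, -0.3, -4.8]
opening: 0.0183
```

Call:
carry_out([
  [0,[0,0,0.2],[0,0,0]],
  [0,[0,0,0.4],[0,0,0]],
  [0,[0,0,0.4],[0,0,0]],
  [0,[0,0,0.4],[0,0,0]],
  [0,[0,0,0.4],[0,0,0]],
])

```text
t: 8.35
tool_pos: [0.4854, -0.2834, 0.0404]
orientation: [3.024, 0.759, -0.119]
ft_force: [-2.3, 0.0, 5.8]
opening: 0.0184
```

Call:
carry_out([
  [0.15,[0,0,0],[0,0,0]],
  [0.3,[0,0,0],[0,0,0]],
  [0.6,[0,0,0],[0,0,0]],
  [1,[0,0,0],[0,0,0]],
  [1,[0,0,0],[0,0,0]],
  [1,[0,0,0],[0,0,0]],
  [1,[0,0,0],[0,0,0]],
  [1,[0,0,0],[0,0,0]],
  [1,[0,0,-2],[0,0,0]],
  [1,[0,0,-5],[0,0,0]],
  [1,[0,0,-9],[0,0,0]],
  [1,[0,0,-13],[0,0,0]],
  [1,[0,0,-16],[0,0,0]],
  [1,[0,0,-16],[0,0,0]],
  [1,[0,0,-16],[0,0,0]],
  [1,[0,0,-16],[0,0,0]],
])

```text
t: 9.68
tool_pos: [0.4953, -0.2763, 0.198]
orientation: [3.027, 0.76, -0.122]
ft_force: [-0.3, -0.2, -0.2]
opening: 0.0855
```

Run:
```python
from h import *
s=env.get_state(); print(s["t"],s["tool_pos"],s["ft_force"],s["opening"])
t=env.capture("scene"); save("s5",cv2.resize(t["img"][110:250,180:380],(800,560)))
print([b for b in blobs(t["img"],(100,120,60),(130,255,255)) if b[0][1]>150],blobs(t["img"],(20,120,80),(35,255,255)),[b for b in blobs(t["img"],(0,150,60),(8,255,255))])
```

```text
9.6833 [ 0.49531325 -0.27625229  0.19802185] [-0.2811806  -0.16446254 -0.20113617] 0.08553820459575356
[([283.6, 212.9], [278, 209, 12, 9, 87])] [([269.9, 171.5], [263, 166, 15, 12, 140]), ([271.7, 190.4], [264, 186, 15, 8, 41])] [([220.6, 176.9], [208, 155, 24, 45, 523]), ([360.0, 251.6], [354, 246, 13, 12, 113])]
```

View pics/s5.png

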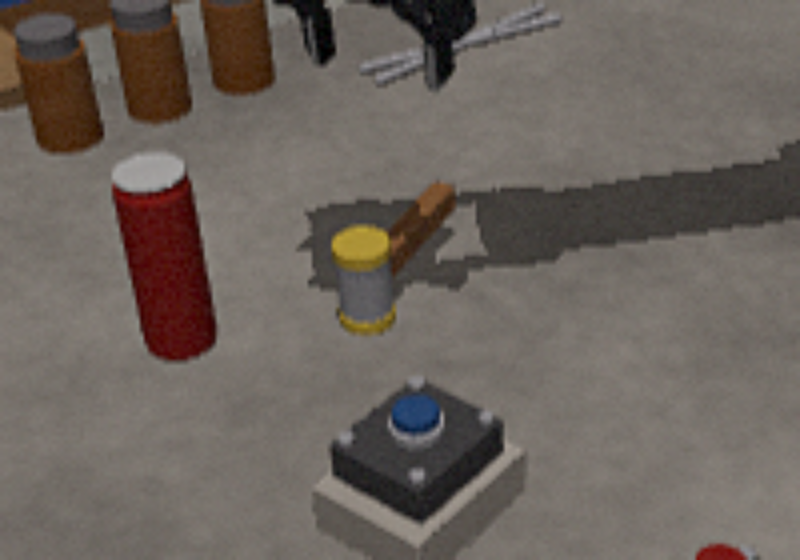

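Run:
```python
from h import *
t=env.capture("scene"); a=cv2.imread("pics/scene0.png")[:,:,::-1].astype(float); b=np.mean([env.capture("scene")["img"].astype(float) for _ in range(4)],0)
f=lambda i:np.clip(i[195:228,270:296,2]-i[195:228,270:296,0]-15,0,None)
for i in (a,b):
    w=f(i); r=np.arange(195,228); print("cv",(w.sum(1)@r)/w.sum(), "sum",w.sum().round()); print(w.sum(1).round().astype(int).tolist())
for p in (0,.016,.02): print(p,proj(t,[.621,-.058,.103-p]))
```

```text
cv 207.0655982905983 sum 4680.0
[0, 0, 0, 0, 0, 0, 0, 0, 217, 526, 638, 641, 656, 643, 548, 413, 298, 100, 0, 0, 0, 0, 0, 0, 0, 0, 0, 0, 0, 0, 0, 0, 0]
cv 212.83091012573084 sum 4832.0
[0, 0, 0, 0, 0, 0, 0, 0, 0, 0, 0, 0, 0, 8, 322, 571, 643, 697, 680, 652, 556, 406, 267, 31, 0, 0, 0, 0, 0, 0, 0, 0, 0]
0 [281.98740199 206.50184952]
0.016 [282.35958853 211.43814222]
0.02 [282.45136149 212.65532263]
```

The averaged pictures give a 5.8 px shift, or about 18.8 mm of travel, which is clear of the 16 mm needed. Handing in.

```bash
python3 -c "
from cell import env
print(env.close_job())"
```

```text
the job is handed in; nothing more can be done
None
```

The blue pin went home with one brisk blow, and the job is handed in; no verdict is reported. I gripped the mallet by its handle, struck the pin once, stood the mallet back near its starting spot, let go and moved clear, finishing at about 10 s of the 58 s allowed.

Last checks before handing in:
- **Blue pin:** its image shift gives about 18.8 mm of travel, against the 16 mm needed. This rests on a shift of under 6 pixels, with about 1 pixel of margin. The blue head looks seated on its collar.
- **Strike speed:** I did not measure it. The move was commanded at about 0.3 m/s, well above the 40 mm/s needed.
- **Red pin and can:** both are where they started, to within a fraction of a pixel.
- **Crucible:** I did not measure it again, but the arm never went near it.
- **Mallet:** it stands upright on its head, within about 1 pixel of where it began, judged by eye and by colour masks. The blow tipped it about 0.08 rad in the grip, so I pitched the tool to level it before setting it down.
- **Gripper:** it is open, well above the mallet, with almost no wrist force.

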